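# Take out the lock-out bar and throw the mains switch

## Task

The mains switch of the white switchboard on the bench is locked off by the red bar lying in the two yellow saddles across its lever's way. Lift the bar out by its tab and set it down flat in the blue tray, tab up, without dropping it; then feel or look for where the switch sits on its rail, reach between its two guard cheeks and push the lever over to ON, away from you, gently (never more than 40 N on any part of the board). Leave everything else where it is.

Things in the scene. Friction and masses are not known exactly. Their poses are not given: they have to be found in the camera images.
- board: White steel switchboard lying on its back, fixed: 220 mm (its x) x 240 mm (its y), face 75 mm above the underside. Origin: centre of the underside, z up, +x away from the robot to the ON side (green mark), -x to the OFF side (red mark). A rail runs along y over the face at x = 0; a grey module (64 x 56 mm, 10 mm high) with the black switch lever is clipped somewhere on it.
- saddle_mid (a point): Midway between the two yellow saddles, on the level of their notch floors (35 mm above the face), at board x = +9, y = 0 mm; axes like the board's. Saddles at y = +-88 mm, 10 mm thick along y, x from 23 mm before to 23 mm behind this point, tops 53 mm above the face; notches 22 mm wide along x hold the bar, which must be lifted straight up.
- rail_mid (a point): Middle of the rail at the height of the lever's hinge axis (10 mm above the face, board x = y = 0); axes like the board's. The hinge axis runs along y through here. The lever's middle sits anywhere within 45 mm either side along y, with no reading of where: see it, or slide a finger along y until it meets a guard cheek's flank. The module stays put under side pushes up to 40 N.
- rail_right (a point): Where the lever's middle lies when the module is at the -y end of its range (45 mm from rail_mid). The module carries two grey guard cheeks, 5 mm thick, 23 to 28 mm either side of the lever's middle along y, from x = -62 to -18 mm (board x), up to 70 mm above the hinge axis. At OFF the lever lies wholly between them; the 46 mm slot is open above and to -x.
- lever (a joint): Lever angle, rad: 0 = OFF (leaning 0.55 towards board -x), 0.55 = upright, 1.10 = ON (leaning towards +x). Black paddle, orange tip, reaching 77 mm from the hinge axis, 24 mm wide along y (tip 26), 14 mm thick (tip 18, over the last 18 mm). Over-centre: resists with about 6 N at 50 mm from the hinge, ever less until upright, then snaps over by itself; let go sooner it springs back.
- bar: Red lock-out bar in both saddles, along the board's y: 200 mm long (its y), 18 x 18 mm, 0.25 kg. Upright tab in the middle, 40 mm along y, 14 mm along x, from 18 to 64 mm above the underside. Origin: centre of the underside, z up through the tab. It stops the lever before upright. The lever leans close to it on the -x side, so the tab is best gripped across its 40 mm (along y).
- tray: Blue steel tray, fixed, 140 mm (its x) x 260 mm (its y), 35 mm high, walls 4 mm. Origin at the centre of its underside, z up.
- tray_in (a point): Centre of the tray's inner floor, axes like the tray's.
- tape: Bystander, leave alone: roll of yellow tape, 48 mm across, 22 mm high, on a rear corner of the switchboard's face; origin at the centre of its underside
- jar: Bystander, leave alone: white closed jar, 68 mm across, 100 mm high; origin at the centre of its underside
- can: Bystander, leave alone: white can with a green band, 74 mm across, 130 mm high; origin at the centre of its underside
- battery: Bystander, leave alone: black power-tool battery pack, 75 x 115 mm, 61 mm high; origin at the centre of its underside
- wrench: Bystander, leave alone: steel wrench, 180 mm long, lying flat; origin at its middle, x along it
- carton: Bystander, leave alone: cardboard carton 80 x 150 x 70 mm; origin at the centre of its underside
- tape_measure: Bystander, leave alone: yellow tape measure 70 x 40 x 65 mm; origin at the centre of its underside
Not all that is in view belongs to the job. Of the things like the bar, leave any that is black or grey; of the rest the larger one is meant.

How it is judged:
On the way, in this order (a step that is already met when the one before it is completed fails the run):
1. the bar is lifted clear of the saddles (z of bar in the frame of board above 0.14 m), for 0.1 s.
2. the bar lies flat in the tray, tab up, let go (x of bar in the frame of tray_in between -0.062 and 0.062 m and y of bar in the frame of tray_in between -0.045 and 0.045 m and z of bar in the frame of tray_in below 0.01 m and angle between bar's own z axis and vertical below 0.12 rad and contact force between the fingers and bar below 0.1 N), for 0.2 s.
3. the lever has snapped over to ON (value of joint lever above 0.95 rad), for 0.2 s.
At the end, for the whole second after the job is handed in: The lever stands at ON (joint above 0.95 of 1.10 rad) and is still; the bar lies at rest on the tray's floor (underside less than 10 mm above it), tab up within 0.12 rad, its middle within 62 mm (tray x) and 45 mm (tray y) of the tray's middle, let go (all of step 2 and value of joint lever above 0.95 rad and velocity of joint lever between -0.2 and 0.2 rad/s and linear speed of bar below 0.02 m/s); the robot touches nothing.
It fails at once if more than 40 N between the fingers and the switchboard or its lever (contact force between the fingers and board above 40 N).
It fails at once if the bar is let go more than 30 mm above the tray's floor over the tray (dropped) (contact force between the fingers and bar below 0.1 N and z of bar in the frame of tray_in above 0.03 m and horizontal distance between bar and tray_in below 0.12 m).
It fails at once if a bystander is moved by more than 30 mm (distance of any of tape, jar, can, battery, wrench, carton, tape_measure from where it was at the start of the episode above 0.03 m).
It also fails if it takes over 58 s, if anything falls off the work surface, if the arm or the gripper's body presses on something with over 40 N, if the wrist force passes 120 N, or if a joint passes its speed limit or range.

## Robot

A 6-joint arm with a two-finger parallel gripper is mounted at the origin on the work surface. World frame = base frame: x ahead of the robot, y to its left, z up, the work surface at z = 0. Lengths are in m, angles in rad, forces in N, time in s.
With the tool pointing down it reaches from about 0.35 to 0.775 m from the base axis. Payload 7.3 kg.
Tool frame: the origin (TCP) lies at the very end of the fingers, on their centre line; the grasp point (between the pads) lies 19 mm behind it; z points along the fingers, y is the line along which they close (so a half turn about z gives the same grasp; the last joint's range is limited). The gripper opens to 92 mm and grips with 3 to 60 N. Pads are 19 mm wide; open, the fingers measure 130 mm over their backs; the gripper's body (75 mm by 190 mm) begins 47 mm behind the grasp point.
Start: joints at [-1.303, 0.342, 1.524, -0, 1.275, -0.146], TCP at [0.211, -0.481, 0.227] pointing down, gripper open.
Joint ranges: [-2.53, 2.53], [-0.77, 2.02], [0.04, 2.7], [-1, 4.14], [0.28, 2.66], [-3.11, 3.11]. Speed limits (rad/s): [2.57, 2.57, 3.14, 3.14, 3.14, 3.14].

## Interface

Orientations are given as [roll, pitch, yaw] about the fixed x, y, z axes, in that order (R = Rz(yaw) Ry(pitch) Rx(roll)).
In Python, from cell import robot gives the robot as it stands. The module is installed in compiled form; this text tells all that it offers.
- The arm moves only by the tool arm_command, never from a script. Its argument "moves" is a list of rows, each a list of 3 entries, a list of its own where there are three numbers: the shift along the tool's x, y, z in m, then the turn, a rotation vector about the tool's x, y, z in rad, then the finger opening in m, from 0 to 0.0918. In form: [[[dx, dy, dz], [ax, ay, az], claw], ...]. A call has exactly 5 rows; each row is the pose to reach, as a shift and turn from the pose commanded when the call began, along the tool's axes at that moment; what a row does not reach only later rows make up. A row lasts 1/10 s, in which the tool goes at most 50 mm and 8.59 degrees, less where a joint would pass 70% of its speed; a pose out of reach is approached as far as the arm can. A call with a gripper value outside its range is refused whole. The fingers move at their own pace and stop on an object; "squeeze" is the grip in N (left out, the last holds). Time passes only in rows, so rows that repeat a pose let the fingers close, or fill a call up. It gives the time, the measured TCP pose, the force, the opening and the grip force at its end, in the units of the state.
- robot.observe(): the state, without advancing time (a new reading comes with each control period).
- robot.read_camera(name): name is "side" or "top"; returns the picture (400x640x3 uint8, red, green, blue); there is no depth.
- robot.camera_model(name): a dict with "fx", "fy", "cx", "cy" (pixels), "R" (3x3) and "t" (3): a world point X has camera coordinates R X + t. Camera axes: x right, y down, z forward; pixel columns grow to the right and rows downward; lengths in m; the calibration is good to about 2 mm. A picture is of the moment at which its call begins. camera_model takes no time and is no camera call.
- robot.hand_in(): hands the job in; it is judged then, once.
The state is a dict: "time": time; "qpos": joint angles; "qvel": joint speeds; "joint_efforts": joint torques, N m; "tool_pos": TCP position; "tool_rot": TCP orientation; "contact_force": force on the tool from outside, world axes, zero at the start; "torque": the same for the moment, N m; "opening": finger opening in m; "grip_force": force on a finger pad.
Only numpy, scipy, OpenCV 4.12 (cv2) and the standard library are available. Lean on these libraries where they do the work, as an engineer would, in place of code of your own. Each camera call takes 0.05 s, during which the arm holds its last target. There are 200 camera calls.

## Working session

There is one attempt and no reset: what is moved stays moved. The work goes in short steps, Python scripts to look and compute and a tool call to move; the robot and the scene stay as the last step left them, time stands still between calls to the robot, and variables do not carry over. Pictures are saved under pics/ and viewed, at most 11 in all, crops included, and the job is handed in when it is done.

Besides the shell and the picture viewer there is one more tool, called after "Call:" as name([rows], argument=value, ...), one row to a line, values as JSON. arm_command: Moves the arm, as the interface text tells. Its arguments: {"type":"object","properties":{"moves":{"type":"array"},"squeeze":{"type":"number"}},"required":["moves"]}

```bash
mkdir -p pics
python3 - <<'E'
from cell import robot
import cv2
for n in("side","top"):
    cv2.imwrite(f"pics/{n}0.png",robot.read_camera(n)[:,:,::-1])
    m=robot.camera_model(n);print(n,m)
s=robot.observe();print(s)
E
```

```text
side {'fx': 481.8147879402621, 'fy': 481.8147879402621, 'cx': 317.29045359350704, 'cy': 200.59980876176925, 'R': array([[ 0.97581777, -0.21851363, -0.00560967],
       [-0.14145316, -0.61170694, -0.77833516],
       [ 0.16664537,  0.76030679, -0.62782395]]), 't': array([-0.50120962,  0.13792817,  1.52388721])}
top {'fx': 374.52769295003634, 'fy': 374.52769295003634, 'cx': 318.964839996368, 'cy': 204.7457622020735, 'R': array([[ 0.11857916, -0.99294128, -0.00256866],
       [-0.97226278, -0.11558368, -0.20333595],
       [ 0.20160376,  0.02660882, -0.97910566]]), 't': array([-0.05700555,  0.50428054,  1.17573494])}
{'time': 0.1, 'qpos': array([-1.30299044e+00,  3.42650421e-01,  1.52488819e+00,  2.17400332e-05,
        1.27541302e+00, -1.45980423e-01]), 'qvel': array([-0.00036681, -0.00165982, -0.00387899,  0.00061785, -0.00173225,
        0.00179162]), 'joint_efforts': array([ 1.81714935e-03, -4.32004309e+01, -2.44695139e+01,  7.18577486e-02,
        5.26123925e-02, -4.90028515e-05]), 'tool_pos': array([ 0.21103349, -0.48033473,  0.22612745]), 'tool_rot': array([-3.14025116e+00, -2.18248459e-04,  4.13779821e-01]), 'contact_force': array([-0.28981213,  0.04305658,  0.24744422]), 'torque': array([-0.00307153,  0.03109901,  0.01237119]), 'grip_force': 0.0, 'opening': 0.09187988065130162}
```

View pics/side0.png

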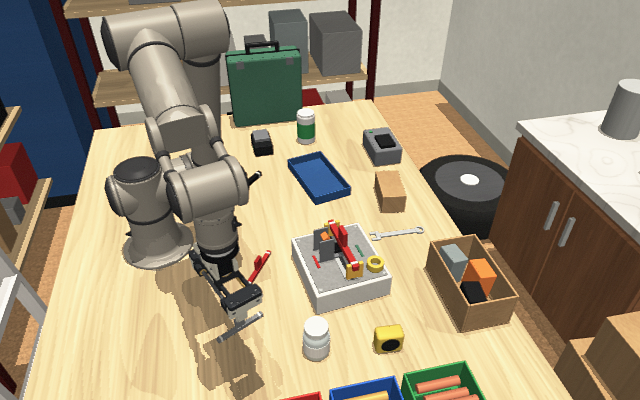

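View pics/top0.png

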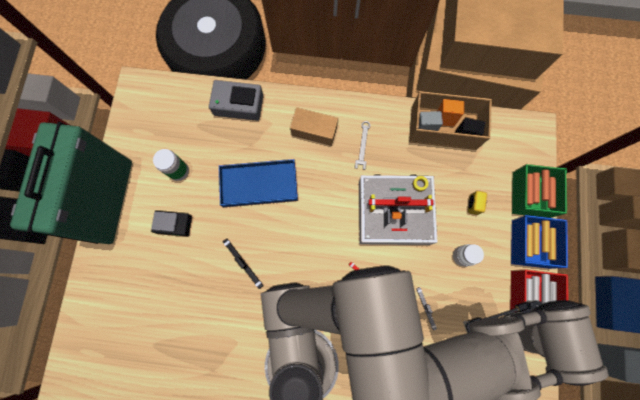

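The side view shows the board at about (340,265), with the bar in its saddles and the lever to its left, and the tray at (318,177). In the top view the board spans (361..437, 177..243), the bar lies at row ~202 and the tray is at (258,184). A smaller red bar lies near the robot. I'll zoom in next.

Run:
```python
import cv2,numpy as np
def crop(f,x0,y0,w,h,k):
    im=cv2.resize(cv2.imread(f)[y0:y0+h,x0:x0+w],None,fx=k,fy=k,interpolation=cv2.INTER_CUBIC)
    for x in range((x0+9)//10*10,x0+w,10):
        cv2.line(im,((x-x0)*k,0),((x-x0)*k,6),(0,0,255),1); 
        if x%20==0: cv2.putText(im,str(x),((x-x0)*k-10,16),0,.35,(0,0,255),1)
    for y in range((y0+9)//10*10,y0+h,10):
        cv2.line(im,(0,(y-y0)*k),(6,(y-y0)*k),(0,0,255),1); cv2.putText(im,str(y),(8,(y-y0)*k+4),0,.35,(0,0,255),1)
    return im
cv2.imwrite("pics/c1.png",crop("pics/top0.png",352,168,94,82,7))
cv2.imwrite("pics/c2.png",crop("pics/side0.png",285,212,112,98,6))
a=crop("pics/top0.png",210,152,100,62,6);cv2.imwrite("pics/c3.png",a)
```

```text
(no output)
```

View pics/c1.png

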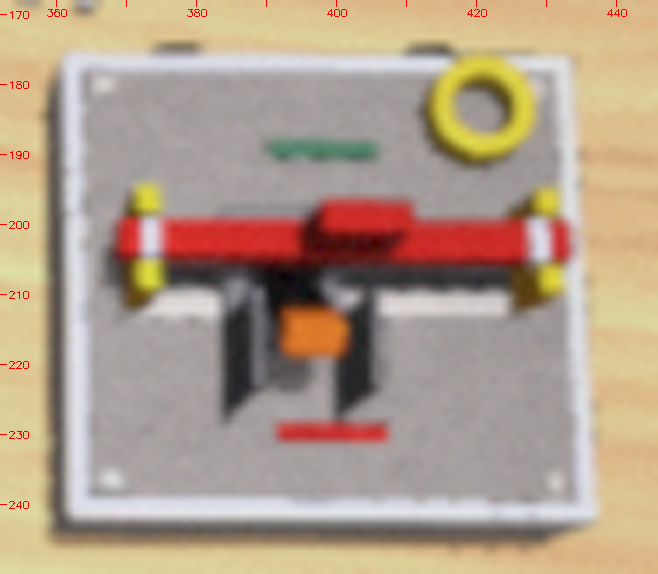

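View pics/c2.png

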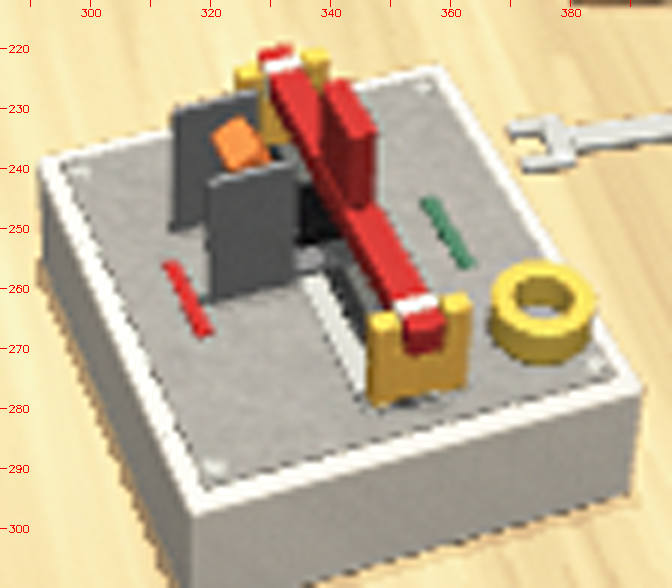

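View pics/c3.png

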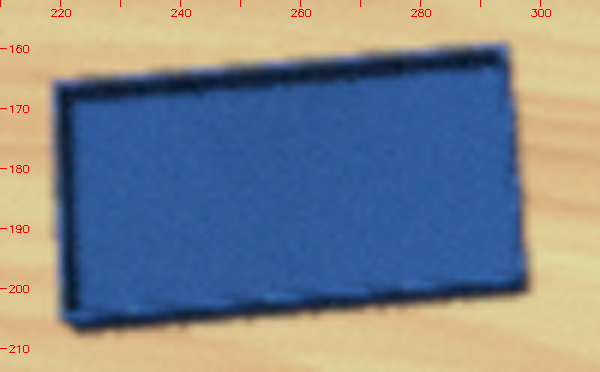

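```bash
cat > h.py <<'E'
import numpy as np
from cell import robot
from scipy.optimize import least_squares
from scipy.spatial.transform import Rotation as Ro
M={n:robot.camera_model(n) for n in("side","top")}
def proj(n,X):
    m=M[n];c=np.atleast_2d(X)@m["R"].T+m["t"]
    return np.c_[m["fx"]*c[:,0]/c[:,2]+m["cx"],m["fy"]*c[:,1]/c[:,2]+m["cy"]]
def ray(n,uv,z):
    m=M[n];d=m["R"].T@[(uv[0]-m["cx"])/m["fx"],(uv[1]-m["cy"])/m["fy"],1];o=-m["R"].T@m["t"]
    return o+d*(z-o[2])/d[2]
def W(p,L):
    L=np.atleast_2d(L);return np.c_[Ro.from_euler('z',p[2]).apply(L)+[p[0],p[1],0]]
def fit(obs,p0):
    f=lambda p:np.concatenate([(proj(n,W(p,l))-uv).ravel() for n,l,uv in obs])
    return least_squares(f,p0,loss='soft_l1')
E
python3 - <<'E'
from h import *
k7=lambda x,y:((x+.5)/7+351.5,(y+.5)/7+167.5); k6=lambda x,y:((x+.5)/6+284.5,(y+.5)/6+211.5); kt=lambda x,y:((x+.5)/6+209.5,(y+.5)/6+151.5)
z=.075
obs=[("top",[.11,.12,z],k7(62,55)),("top",[.11,-.12,z],k7(570,57)),("top",[-.11,-.12,z],k7(597,522)),("top",[-.11,.12,z],k7(68,522)),
("side",[-.11,.12,z],k6(38,165)),("side",[.11,.12,z],k6(440,67)),("side",[.11,-.12,z],k6(640,387)),("side",[-.11,-.12,z],k6(193,512))]
r=fit(obs,[.6,-.1,0]);b=r.x;print("board",b,r.fun.reshape(-1,2).round(1).tolist())
z=.035
ot=[("top",[.07,.13,z],kt(54,82)),("top",[.07,-.13,z],kt(507,44)),("top",[-.07,-.13,z],kt(527,290)),("top",[-.07,.13,z],kt(62,320)),
("side",[-.07,.13,z],(288,157)),("side",[.07,.13,z],(323,151)),("side",[.07,-.13,z],(351,183)),("side",[-.07,-.13,z],(321,202))]
r=fit(ot,[.6,.2,0]);t=r.x;print("tray",t,r.fun.reshape(-1,2).round(1).tolist())
def inv(p,X):return Ro.from_euler('z',-p[2]).apply(np.array(X)-[p[0],p[1],0])
# lever: tip face
print("tip top ctr",inv(b,ray("top",k7(314,332),.148)),"side",inv(b,ray("side",k6(238,138),.151)))
zc=.155
print("cheek top -x ends? top",inv(b,ray("top",k7(227,415),.085)),inv(b,ray("top",k7(340,415),.085)))
print("bar ends top z=.128",inv(b,ray("top",k7(118,239),.128)),inv(b,ray("top",k7(570,240),.128)))
print("tab top ctr",inv(b,ray("top",k7(366,217),.174)),"side",inv(b,ray("side",k6(350,105),.174)))
print("tab world",W(b,[.009,0,.174]),"saddle")
E
```

```text
board [ 0.52139088 -0.25019574  0.11531705] [[-0.6, -0.4], [0.4, -0.5], [0.6, 0.5], [-0.2, 0.2], [-1.0, -1.2], [0.2, -1.2], [1.3, 0.3], [-0.4, 0.6]]
tray [0.56617831 0.21804563 0.19795149] [[-0.0, -0.7], [0.7, -0.2], [0.2, -1.3], [-0.3, -0.2], [-0.5, 1.8], [-2.0, -0.5], [0.5, 4.3], [-6.0, -4.4]]
tip top ctr [-0.03534685  0.02064734  0.148     ] side [-0.03672241  0.02267356  0.151     ]
cheek top -x ends? top [-0.06202845  0.04816902  0.085     ] [-0.06186777 -0.00259848  0.085     ]
bar ends top z=.128 [0.00946079 0.10092838 0.128     ] [ 0.00960409 -0.09734783  0.128     ]
tab top ctr [0.00930627 0.00220673 0.174     ] side [0.0103175  0.00305706 0.174     ]
tab world [[ 0.5303311  -0.24916018  0.174     ]] saddle
```

```bash
cat >> h.py <<'E'
b=np.array([.5214,-.2502,.1153]);t=np.array([.5662,.2180,.198])
def go(xyz,yaw):
    s=robot.observe();R=Ro.from_euler('xyz',s["tool_rot"]);T=Ro.from_euler('xyz',[np.pi,0,yaw])
    print("t",s["time"],"shift",(R.inv().apply(np.array(xyz)-s["tool_pos"])).round(4),"turn",(R.inv()*T).as_rotvec().round(3),"pos",s["tool_pos"].round(4),"F",s["contact_force"].round(1),"q",s["qpos"].round(2))
E
python3 - <<'E'
from h import *
# refine tray with top view + floor check
def inv(p,X):return Ro.from_euler('z',-p[2]).apply(np.array(X)-[p[0],p[1],0])
kt=lambda x,y:((x+.5)/6+209.5,(y+.5)/6+151.5)
z=.035
ot=[("top",[.07,.13,z],kt(54,82)),("top",[.07,-.13,z],kt(507,44)),("top",[-.07,-.13,z],kt(527,290)),("top",[-.07,.13,z],kt(62,320))]
r=fit(ot,[.6,.2,0]);print(r.x,r.fun.round(1))
print(proj("side",W(r.x,[[-.07,.13,z],[.07,.13,z],[.07,-.13,z],[-.07,-.13,z]])).round(0).tolist())
p=W(b,[.0095,.002,0])[0];print(p);go([p[0],p[1],.24],b[2])
E
```

```text
[0.56419646 0.21809742 0.19773718] [-0.2 -0.2  0.6  0.4  0.1 -0.7 -0.5  0.4]
[[287.0, 159.0], [321.0, 151.0], [351.0, 187.0], [314.0, 198.0]]
[ 0.53060683 -0.24712035  0.        ]
t 0.1 shift [ 0.3864 -0.0851 -0.0137] turn [-0.001 -0.     0.298] pos [ 0.211  -0.4803  0.2261] F [-0.3  0.   0.2] q [-1.3   0.34  1.52  0.    1.28 -0.15]
```

Call:
arm_command([
  [[0.05, -0.01, -0.005], [0, 0, 0.05], 0.0918],
  [[0.1, -0.022, -0.014], [0, 0, 0.1], 0.0918],
  [[0.15, -0.033, -0.014], [0, 0, 0.15], 0.0918],
  [[0.2, -0.044, -0.014], [0, 0, 0.2], 0.0918],
  [[0.25, -0.055, -0.014], [0, 0, 0.25], 0.0918],
], squeeze=30)

```text
time: 0.6
tool_pos: [0.4135, -0.3324, 0.2406]
tool_rot: [-3.141, 0.0, 0.161]
contact_force: [-0.3, -1.6, -1.0]
opening: 0.0919
grip_force: 0.0
```

```bash
python3 -c "
from h import *
go([.5306,-.2471,.21],b[2])"
```

```text
t 0.6 shift [ 0.1293 -0.0654  0.0306] turn [-0.     0.     0.046] pos [ 0.4135 -0.3324  0.2406] F [-0.3 -1.6 -1. ] q [-0.82  0.34  1.49 -0.    1.31  0.59]
```

Call:
arm_command([
  [[0.04, -0.02, 0.01], [0, 0, 0.02], 0.0918],
  [[0.075, -0.04, 0.02], [0, 0, 0.03], 0.0918],
  [[0.105, -0.055, 0.03], [0, 0, 0.04], 0.0918],
  [[0.115, -0.06, 0.03], [0, 0, 0.04], 0.0918],
  [[0.115, -0.06, 0.03], [0, 0, 0.04], 0.0918],
])

```text
time: 1.1
tool_pos: [0.5165, -0.255, 0.2102]
tool_rot: [-3.141, 0.001, 0.126]
contact_force: [-0.2, -0.4, 0.1]
opening: 0.092
grip_force: 0.0
```

```bash
python3 -c "
from h import *
import cv2
go([.5306,-.2471,.136],b[2])
a=robot.read_camera('top')[150:260,340:450];c=robot.read_camera('side')[140:320,270:410]
a=cv2.resize(a,None,fx=4,fy=4,interpolation=2);c=cv2.resize(c,(350,450),interpolation=2)
o=np.zeros((450,790,3),np.uint8);o[:440,:440]=a;o[:,440:]=c
cv2.imwrite('pics/d1.png',o[:,:,::-1])"
```

```text
t 1.1 shift [ 0.015  -0.006   0.0742] turn [-0.001  0.001  0.011] pos [ 0.5165 -0.255   0.2102] F [-0.2 -0.4  0.1] q [-0.59  0.45  1.4  -0.    1.29  0.85]
```

View pics/d1.png

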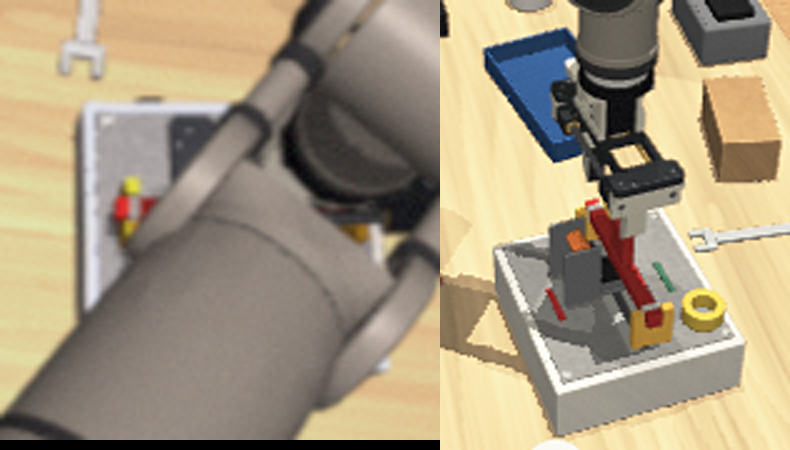

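The top camera is blocked by the arm. The side view shows the open fingers above the tab, slightly short in x, so I'll centre first and then descend.

Call:
arm_command([
  [[0.015, -0.006, 0.0], [0, 0, 0.011], 0.0918],
  [[0.015, -0.006, 0.02], [0, 0, 0.011], 0.0918],
  [[0.015, -0.006, 0.035], [0, 0, 0.011], 0.0918],
  [[0.015, -0.006, 0.045], [0, 0, 0.011], 0.0918],
  [[0.015, -0.006, 0.045], [0, 0, 0.011], 0.0918],
])

```text
time: 1.7
tool_pos: [0.5287, -0.2489, 0.1648]
tool_rot: [-3.14, 0.002, 0.111]
contact_force: [-0.1, -0.4, 0.3]
opening: 0.0917
grip_force: 0.0
```

```bash
python3 -c "
from h import *
go([.5306,-.2471,.136],b[2])"
```

```text
t 1.7 shift [ 0.0021 -0.0016  0.0288] turn [-0.001  0.002 -0.004] pos [ 0.5287 -0.2489  0.1648] F [-0.1 -0.4  0.3] q [-0.57  0.5   1.44 -0.    1.2   0.89]
```

Call:
arm_command([
  [[0.002, -0.0015, 0.015], [0, 0.002, -0.004], 0.0918],
  [[0.002, -0.0015, 0.028], [0, 0.002, -0.004], 0.0918],
  [[0.002, -0.0015, 0.028], [0, 0.002, -0.004], 0.06],
  [[0.002, -0.0015, 0.028], [0, 0.002, -0.004], 0.048],
  [[0.002, -0.0015, 0.028], [0, 0.002, -0.004], 0.038],
])

```text
time: 2.2
tool_pos: [0.5322, -0.2468, 0.1385]
tool_rot: [3.141, -0.003, 0.117]
contact_force: [-0.5, 0.1, -0.9]
opening: 0.072
grip_force: 0.0
```

Call:
arm_command([
  [[0, 0, 0], [0, 0, 0], 0.03],
  [[0, 0, 0], [0, 0, 0], 0.03],
  [[0, 0, 0], [0, 0, 0], 0.03],
  [[0, 0, 0], [0, 0, 0], 0.03],
  [[0, 0, 0], [0, 0, 0], 0.03],
])

```text
time: 2.7
tool_pos: [0.5319, -0.2464, 0.1378]
tool_rot: [3.142, -0.002, 0.117]
contact_force: [-0.2, 0.5, 0.8]
opening: 0.0398
grip_force: 30.0
```

Call:
arm_command([
  [[0, 0, -0.01], [0, 0, 0], 0.03],
  [[0, 0, -0.025], [0, 0, 0], 0.03],
  [[0, 0, -0.045], [0, 0, 0], 0.03],
  [[0, 0, -0.065], [0, 0, 0], 0.03],
  [[0, 0, -0.085], [0, 0, 0], 0.03],
], squeeze=45)

```text
time: 3.2
tool_pos: [0.5315, -0.2463, 0.2238]
tool_rot: [-3.141, -0.002, 0.117]
contact_force: [0.8, -0.2, -1.7]
opening: 0.0397
grip_force: 45.0
```

```bash
python3 -c "
from h import *
t[0]=.5645
go([t[0],t[1],.23],t[2])"
```

```text
t 3.2 shift [ 0.0869 -0.4573 -0.006 ] turn [-0.    -0.002 -0.081] pos [ 0.5315 -0.2463  0.2238] F [ 0.8 -0.2 -1.7] q [-0.57  0.46  1.36  0.    1.33  0.89]
```

Call:
arm_command([
  [[0.004, -0.02, -0.006], [0, 0, -0.005], 0.03],
  [[0.01, -0.05, -0.006], [0, 0, -0.01], 0.03],
  [[0.017, -0.085, -0.006], [0, 0, -0.016], 0.03],
  [[0.024, -0.12, -0.006], [0, 0, -0.024], 0.03],
  [[0.031, -0.155, -0.006], [0, 0, -0.03], 0.03],
])

```text
time: 3.7
tool_pos: [0.5442, -0.0876, 0.2292]
tool_rot: [3.141, -0.002, 0.147]
contact_force: [-0.2, -0.4, -3.9]
opening: 0.04
grip_force: 45.0
```

Call:
arm_command([
  [[0.006, -0.035, 0], [0, 0, -0.006], 0.03],
  [[0.013, -0.07, 0], [0, 0, -0.012], 0.03],
  [[0.02, -0.105, 0], [0, 0, -0.02], 0.03],
  [[0.027, -0.14, 0], [0, 0, -0.026], 0.03],
  [[0.034, -0.17, 0], [0, 0, -0.032], 0.03],
])

```text
time: 4.2
tool_pos: [0.5529, 0.086, 0.2293]
tool_rot: [3.142, -0.002, 0.18]
contact_force: [1.1, -0.4, -2.0]
opening: 0.0394
grip_force: 45.0
```

```bash
python3 -c "
from h import *
t[0]=.5645
go([t[0],t[1],.12],t[2])"
```

```text
t 4.2 shift [ 0.0348 -0.1278  0.1093] turn [ 0.    -0.002 -0.018] pos [0.5529 0.086  0.2293] F [ 1.1 -0.4 -2. ] q [0.02 0.4  1.42 0.   1.31 1.41]
```

Call:
arm_command([
  [[0.008, -0.03, 0], [0, 0, -0.004], 0.03],
  [[0.017, -0.06, 0], [0, 0, -0.008], 0.03],
  [[0.025, -0.09, 0], [0, 0, -0.012], 0.03],
  [[0.031, -0.115, 0], [0, 0, -0.016], 0.03],
  [[0.033, -0.123, 0.005], [0, 0, -0.018], 0.03],
])

```text
time: 4.7
tool_pos: [0.5638, 0.2137, 0.2245]
tool_rot: [-3.141, -0.003, 0.199]
contact_force: [0.8, -0.1, -3.1]
opening: 0.0399
grip_force: 45.0
```

Call:
arm_command([
  [[0, 0, 0.02], [0, 0, 0], 0.03],
  [[0, 0, 0.045], [0, 0, 0], 0.03],
  [[0, 0, 0.07], [0, 0, 0], 0.03],
  [[0, 0, 0.09], [0, 0, 0], 0.03],
  [[0, 0, 0.1], [0, 0, 0], 0.03],
])

```text
time: 5.2
tool_pos: [0.563, 0.2102, 0.1218]
tool_rot: [3.141, 0.002, 0.196]
contact_force: [0.2, 0.0, -1.9]
opening: 0.0395
grip_force: 45.0
```

```bash
python3 -c "
from h import *
t[0]=.5645
go([t[0],t[1],.033],t[2])
import cv2
c=robot.read_camera('side')[90:240,250:430]
cv2.imwrite('pics/e1.png',cv2.resize(c,None,fx=4,fy=4,interpolation=2)[:,:,::-1])"
```

```text
t 5.2 shift [ 0.0032 -0.0074  0.0888] turn [ 0.001  0.002 -0.002] pos [0.563  0.2102 0.1218] F [ 0.2  0.  -1.9] q [ 0.23  0.58  1.45 -0.    1.12  1.6 ]
```

View pics/e1.png

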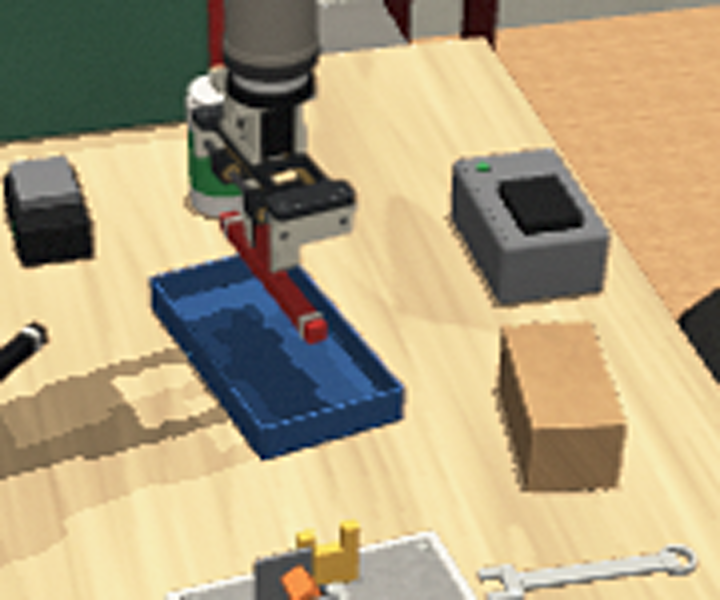

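The bar is held level over the tray, tab up, at about (275,280) in the crop. I'll lower it now.

Call:
arm_command([
  [[0.001, -0.002, 0.02], [0, 0, 0], 0.03],
  [[0.003, -0.005, 0.04], [0, 0, 0], 0.03],
  [[0.003, -0.006, 0.058], [0, 0, 0], 0.03],
  [[0.003, -0.006, 0.07], [0, 0, 0], 0.03],
  [[0.003, -0.006, 0.076], [0, 0, 0], 0.03],
])

```text
time: 5.75
tool_pos: [0.5659, 0.2174, 0.0474]
tool_rot: [3.141, -0.001, 0.197]
contact_force: [0.2, -0.1, -3.0]
opening: 0.0401
grip_force: 45.0
```

Call:
arm_command([
  [[0, 0, 0.003], [0, 0, 0], 0.03],
  [[0, 0, 0.006], [0, 0, 0], 0.03],
  [[0, 0, 0.009], [0, 0, 0], 0.03],
  [[0, 0, 0.011], [0, 0, 0], 0.03],
  [[0, 0, 0.011], [0, 0, 0], 0.03],
])

```text
time: 6.25
tool_pos: [0.566, 0.2176, 0.0369]
tool_rot: [3.141, -0.002, 0.197]
contact_force: [0.8, -0.5, -2.3]
opening: 0.0394
grip_force: 45.0
```

Call:
arm_command([
  [[0, 0, 0.001], [0, 0, 0], 0.03],
  [[0, 0, 0.002], [0, 0, 0], 0.03],
  [[0, 0, 0.003], [0, 0, 0], 0.03],
  [[0, 0, 0.004], [0, 0, 0], 0.03],
  [[0, 0, 0.004], [0, 0, 0], 0.03],
])

```text
time: 6.75
tool_pos: [0.5659, 0.2176, 0.0327]
tool_rot: [3.141, -0.002, 0.197]
contact_force: [0.4, 0.3, -3.1]
opening: 0.0398
grip_force: 45.0
```

Call:
arm_command([
  [[0, 0, 0.001], [0, 0, 0], 0.03],
  [[0, 0, 0.0015], [0, 0, 0], 0.03],
  [[0, 0, 0.002], [0, 0, 0], 0.03],
  [[0, 0, 0.0025], [0, 0, 0], 0.03],
  [[0, 0, 0.0025], [0, 0, 0], 0.03],
])

```text
time: 7.25
tool_pos: [0.5662, 0.2177, 0.0319]
tool_rot: [3.141, -0.003, 0.197]
contact_force: [-3.8, -1.2, 9.0]
opening: 0.0399
grip_force: 45.0
```

Call:
arm_command([
  [[0, 0, -0.001], [0, 0, 0], 0.044],
  [[0, 0, -0.001], [0, 0, 0], 0.05],
  [[0, 0, -0.001], [0, 0, 0], 0.06],
  [[0, 0, -0.001], [0, 0, 0], 0.06],
  [[0, 0, -0.001], [0, 0, 0], 0.06],
])

```text
time: 7.75
tool_pos: [0.566, 0.2176, 0.0312]
tool_rot: [3.141, -0.002, 0.197]
contact_force: [-1.0, -0.0, 0.4]
opening: 0.0599
grip_force: 0.0
```

Call:
arm_command([
  [[0, 0, -0.01], [0, 0, 0], 0.06],
  [[0, 0, -0.03], [0, 0, 0], 0.06],
  [[0, 0, -0.06], [0, 0, 0], 0.06],
  [[0, 0, -0.1], [0, 0, 0], 0.06],
  [[0, 0, -0.14], [0, 0, 0], 0.06],
])

```text
time: 8.25
tool_pos: [0.5654, 0.2175, 0.1733]
tool_rot: [3.141, -0.002, 0.197]
contact_force: [-0.1, 1.5, -0.3]
opening: 0.0599
grip_force: 0.0
```

```bash
python3 -c "
from h import *
p=W(b,[-.10,.0215,0])[0];print(p)
go([p[0],p[1],.23],b[2]+np.pi/2)
import cv2
c=robot.read_camera('side')[130:310,270:410]
cv2.imwrite('pics/f1.png',cv2.resize(c,None,fx=3,fy=3,interpolation=2)[:,:,::-1])"
```

```text
[ 0.41959051 -0.24034722  0.        ]
t 8.25 shift [-0.2324  0.4205 -0.057 ] turn [ 1.000e-03 -1.000e-03 -1.489e+00] pos [0.5654 0.2175 0.1733] F [-0.1  1.5 -0.3] q [ 0.24  0.53  1.37 -0.    1.24  1.62]
```

View pics/f1.png

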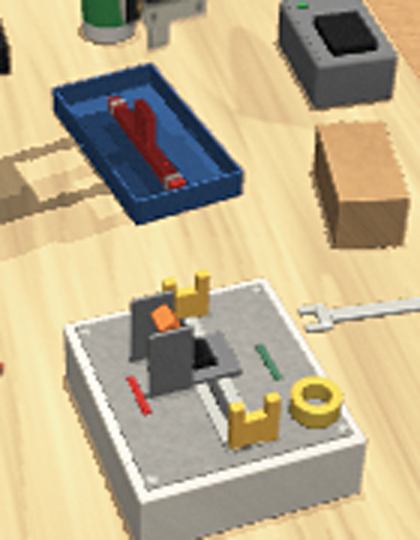

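The bar lies flat in the tray, tab up, well centred in the tray at about (145,140) in the crop. The lever's orange tip sits between the cheeks at (165,318). I'll go to the lever now.

Call:
arm_command([
  [[-0.01, 0.02, -0.04], [0, 0, -0.14], 0.0],
  [[-0.035, 0.06, -0.057], [0, 0, -0.28], 0.0],
  [[-0.055, 0.1, -0.057], [0, 0, -0.42], 0.0],
  [[-0.075, 0.14, -0.057], [0, 0, -0.56], 0.0],
  [[-0.1, 0.18, -0.057], [0, 0, -0.7], 0.0],
], squeeze=20)

```text
time: 8.8
tool_pos: [0.5032, 0.022, 0.229]
tool_rot: [3.139, -0.002, 0.896]
contact_force: [0.1, -0.8, -0.3]
opening: 0.0248
grip_force: 0.0
```

```bash
python3 -c "
from h import *
p=W(b,[-.10,.0215,0])[0];print(p)
go([p[0],p[1],.23],b[2]+np.pi/2)"
```

```text
[ 0.41959051 -0.24034722  0.        ]
t 8.8 shift [-0.2571  0.0986 -0.0012] turn [ 0.004 -0.001 -0.79 ] pos [0.5032 0.022  0.229 ] F [ 0.1 -0.8 -0.3] q [-0.11  0.3   1.58  0.    1.26  0.57]
```

Call:
arm_command([
  [[-0.045, 0.017, 0], [0, 0, -0.15], 0.0],
  [[-0.09, 0.034, 0], [0, 0, -0.3], 0.0],
  [[-0.135, 0.051, 0], [0, 0, -0.44], 0.0],
  [[-0.175, 0.066, 0], [0, 0, -0.58], 0.0],
  [[-0.21, 0.08, 0], [0, 0, -0.72], 0.0],
])

```text
time: 9.3
tool_pos: [0.4362, -0.1824, 0.2288]
tool_rot: [3.138, 0.0, 1.545]
contact_force: [0.4, 0.5, 0.1]
opening: 0.0007
grip_force: 0.0
```

```bash
python3 -c "
from h import *
p=W(b,[-.10,.0215,0])[0]
go([p[0],p[1],.2],b[2]+np.pi/2)"
```

```text
t 9.3 shift [-0.0584 -0.0152  0.0288] turn [ 0.003  0.001 -0.141] pos [ 0.4362 -0.1824  0.2288] F [0.4 0.5 0.1] q [-0.56  0.24  1.66  0.    1.24 -0.53]
```

Call:
arm_command([
  [[-0.025, -0.006, 0.01], [0, 0, -0.07], 0.0],
  [[-0.048, -0.012, 0.028], [0, 0, -0.12], 0.0],
  [[-0.048, -0.012, 0.028], [0, 0, -0.12], 0.0],
  [[-0.048, -0.012, 0.028], [0, 0, -0.12], 0.0],
  [[-0.048, -0.012, 0.028], [0, 0, -0.12], 0.0],
])

```text
time: 9.8
tool_pos: [0.424, -0.2278, 0.2009]
tool_rot: [3.138, 0.001, 1.66]
contact_force: [-0.0, 0.2, 0.3]
opening: 0.0007
grip_force: 0.0
```

```bash
python3 -c "
from h import *
p=W(b,[-.10,.0215,0])[0]
go([p[0],p[1],.122],b[2]+np.pi/2)"
```

```text
t 9.8 shift [-0.012  -0.0058  0.0789] turn [ 0.003  0.001 -0.027] pos [ 0.424  -0.2278  0.2009] F [-0.   0.2  0.3] q [-0.65  0.28  1.68  0.    1.17 -0.74]
```

Call:
arm_command([
  [[-0.012, -0.006, 0.02], [0.003, 0, -0.027], 0.0],
  [[-0.012, -0.006, 0.045], [0.003, 0, -0.027], 0.0],
  [[-0.012, -0.006, 0.07], [0.003, 0, -0.027], 0.0],
  [[-0.012, -0.006, 0.079], [0.003, 0, -0.027], 0.0],
  [[-0.012, -0.006, 0.079], [0.003, 0, -0.027], 0.0],
])

```text
time: 10.3
tool_pos: [0.4188, -0.24, 0.1207]
tool_rot: [-3.14, -0.001, 1.688]
contact_force: [0.1, 0.1, 0.3]
opening: 0.0006
grip_force: 0.0
```

```bash
python3 -c "
from h import *
p=W(b,[-.072,.0215,0])[0]
go([p[0],p[1],.122],b[2]+np.pi/2)
import cv2
c=robot.read_camera('side')[190:310,280:400]
cv2.imwrite('pics/g1.png',cv2.resize(c,None,fx=5,fy=5,interpolation=2)[:,:,::-1])"
```

```text
t 10.3 shift [-0.0005  0.0287 -0.0014] turn [-0.002 -0.001  0.001] pos [ 0.4188 -0.24    0.1207] F [0.1 0.1 0.3] q [-0.68  0.39  1.79 -0.    0.97 -0.8 ]
```

View pics/g1.png

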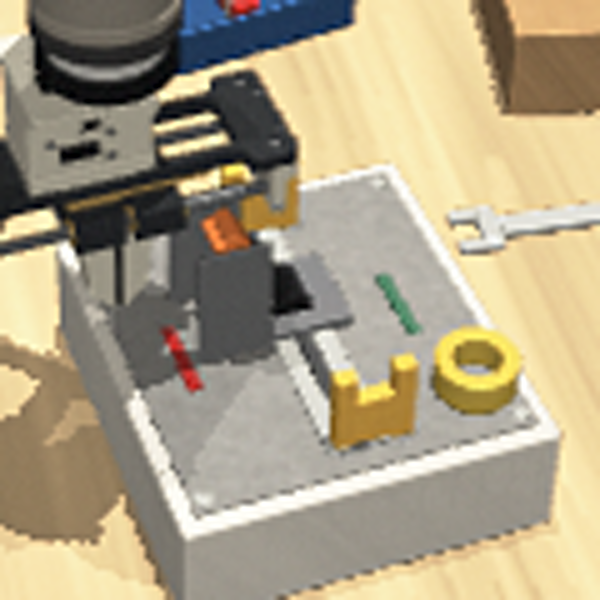

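The closed fingers hang just before the slot, at about (120,260) in the crop, lined up with the orange tip at (225,230). The body is above the cheeks. I'll push in steps.

Call:
arm_command([
  [[0, 0.01, -0.001], [0, 0, 0], 0.0],
  [[0, 0.018, -0.001], [0, 0, 0], 0.0],
  [[0, 0.024, -0.001], [0, 0, 0], 0.0],
  [[0, 0.03, -0.001], [0, 0, 0], 0.0],
  [[0, 0.036, -0.001], [0, 0, 0], 0.0],
])

```text
time: 10.85
tool_pos: [0.4552, -0.2367, 0.1221]
tool_rot: [-3.141, 0.0, 1.687]
contact_force: [-0.8, -0.3, 0.7]
opening: 0.0006
grip_force: 0.0
```

Call:
arm_command([
  [[0, 0.005, 0], [0, 0, 0], 0.0],
  [[0, 0.01, 0], [0, 0, 0], 0.0],
  [[0, 0.015, 0], [0, 0, 0], 0.0],
  [[0, 0.02, 0], [0, 0, 0], 0.0],
  [[0, 0.025, 0], [0, 0, 0], 0.0],
])

```text
time: 11.35
tool_pos: [0.4794, -0.2339, 0.1221]
tool_rot: [-3.14, 0.0, 1.686]
contact_force: [-2.0, 0.2, 2.5]
opening: 0.0008
grip_force: 1.3
```

Call:
arm_command([
  [[0, 0.005, 0], [0, 0, 0], 0.0],
  [[0, 0.01, 0], [0, 0, 0], 0.0],
  [[0, 0.015, 0], [0, 0, 0], 0.0],
  [[0, 0.02, 0], [0, 0, 0], 0.0],
  [[0, 0.025, 0], [0, 0, 0], 0.0],
])

```text
time: 11.85
tool_pos: [0.5048, -0.2309, 0.1218]
tool_rot: [-3.141, -0.0, 1.687]
contact_force: [-0.4, -0.1, -0.2]
opening: 0.0003
grip_force: 0.0
```

```bash
python3 -c "
from h import *
p=W(b,[-.12,.0215,0])[0]
go([p[0],p[1],.122],b[2]+np.pi/2)
import cv2
c=robot.read_camera('side')[190:310,280:400]
cv2.imwrite('pics/g2.png',cv2.resize(c,None,fx=4,fy=4,interpolation=2)[:,:,::-1])"
```

```text
t 11.85 shift [ 5.000e-04 -1.057e-01 -1.000e-04] turn [-0.001 -0.     0.001] pos [ 0.5048 -0.2309  0.1218] F [-0.4 -0.1 -0.2] q [-0.57  0.5   1.59 -0.    1.06 -0.68]
```

View pics/g2.png

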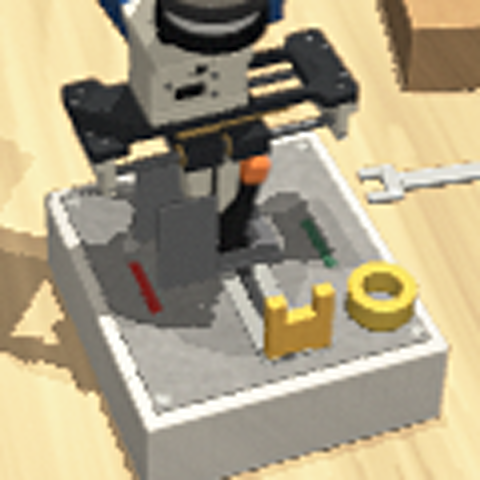

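The lever now leans to the far side, with its tip at (258,168) in the crop, and the contact force is zero, so it has snapped over. I'll back out the way I came and check.

Call:
arm_command([
  [[0, -0.02, 0], [0, 0, 0], 0.0],
  [[0, -0.045, 0], [0, 0, 0], 0.0],
  [[0, -0.07, 0], [0, 0, 0], 0.0],
  [[0, -0.095, 0], [0, 0, 0], 0.0],
  [[0, -0.105, 0], [0, 0, 0], 0.0],
])

```text
time: 12.4
tool_pos: [0.3983, -0.243, 0.122]
tool_rot: [-3.14, -0.001, 1.686]
contact_force: [-0.0, -0.2, -0.4]
opening: 0.001
grip_force: 0.0
```

Call:
arm_command([
  [[0, 0, -0.03], [0, 0, 0], 0.0],
  [[0, 0, -0.07], [0, 0, 0], 0.0],
  [[0, -0.01, -0.11], [0, 0, 0], 0.0],
  [[0, -0.02, -0.13], [0, 0, 0], 0.0],
  [[0, -0.02, -0.13], [0, 0, 0], 0.0],
])

```text
time: 12.9
tool_pos: [0.3812, -0.2466, 0.2553]
tool_rot: [3.138, 0.005, 1.686]
contact_force: [-0.4, -0.1, -0.6]
opening: 0.0005
grip_force: 0.0
```

```bash
python3 -c "
from h import *
import cv2
c=robot.read_camera('side')[130:310,270:410]
cv2.imwrite('pics/g3.png',cv2.resize(c,None,fx=3,fy=3,interpolation=2)[:,:,::-1])
for a in (.4,.55): print(a,proj('side',W(b,[.077*np.sin(a),.0215,.085+.077*np.cos(a)])))"
```

```text
0.4 [[346.86033222 228.0991642 ]]
0.55 [[350.19461112 228.67156584]]
```

View pics/g3.png

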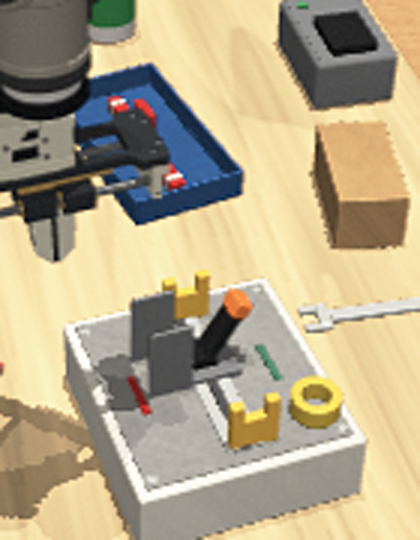

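The tip's end face at crop (242,297) maps to pixel (350.5,229), which matches full ON (predicted (350.2,228.7)). The bar is still in the tray and the arm is clear of everything.

```bash
python3 -c "
from cell import robot
print(robot.hand_in())"
```

```text
the job is handed in; nothing more can be done
None
```

The bar lies flat in the blue tray, tab up and let go; the lever is over at ON; no bystander looked moved in the last camera view; and I handed the job in at about 13 s without being shown a verdict.

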